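Shut the washing machine's lid and start it

ROBOT

A 6-joint arm with a two-finger parallel gripper is mounted at the origin on the work surface. World frame = base frame: x ahead of the robot, y to its left, z up, the work surface at z = 0. Lengths are in m, angles in rad, forces in N, time in s.
With the tool pointing down it reaches from about 0.3 to 0.875 m from the base axis. Payload 6.4 kg.
Tool frame: the origin (TCP) lies at the very end of the fingers, on their centre line; the grasp point (between the pads) lies 19 mm behind it; z points along the fingers, y is the line along which they close (so a half turn about z gives the same grasp; the last joint's range is limited). The gripper opens to 88 mm and grips with 3 to 60 N. Pads are 18 mm wide; open, the fingers measure 123 mm over their backs; the gripper's body (75 mm by 187 mm) begins 45 mm behind the grasp point.
Start: joints at [0.956, 0.181, 1.607, -0, 1.354, -0.206], TCP at [0.229, 0.528, 0.239] pointing down, gripper open.
Joint ranges: [-2.99, 2.99], [-0.89, 2.07], [0.3, 2.58], [-1.14, 4.28], [0, 2.63], [-3.12, 3.12]. Speed limits (rad/s): [2.57, 2.57, 3.01, 3.14, 3.14, 3.14].

INTERFACE

Orientations are given as a rotation vector (axis times angle).
In Python, from station import * gives the robot as it stands.
- The arm moves only by the tool jog_arm, never from a script. Its argument "series" is text: rows parted by semicolons, each of 6 numbers parted by spaces: the shift along the tool's x, y, z as a fraction of full scale, then the turn, a rotation vector about the tool's x, y, z as a fraction of full scale. A call has 1 to 12 rows; each row shifts and turns the commanded pose from where the row before left it, along the tool's axes as they then stand; what a row does not reach is not made up. Full scale, the value 1, is 0.12 m for a shift and 0.5 rad for a turn. A row lasts 1/10 s, in which the tool goes at most 50 mm and 8.59 degrees, less where a joint would pass 70% of its speed; a pose out of reach is approached as far as the arm can. A call with a number of a shift or a turn outside -1 to 1 is refused whole. A call with a gripper value outside its range is refused whole. "jaw" is the opening, from -1 (shut) to 1 (fully open), set as the call begins (left out, the last holds). The fingers move at their own pace and stop on an object; "newtons" is the grip in N (left out, the last holds). Time passes only in rows, so rows that do not move let the fingers close. It gives the time, the measured TCP pose, the force, the opening and the grip force at its end, in the units of the state.
- observe(): the state, without advancing time (a new reading comes with each control period).
- read_camera(name): name is "scene" or "top" or "wrist"; returns a dict with "color" (420x560x3 uint8, red, green, blue), "intrinsics" (3x3 intrinsics, pixels), "R" (3x3) and "t" (3): a world point X has camera coordinates R X + t; the wrist camera has in their place "hand_eye" (4x4, takes a point from camera to tool coordinates, whose origin is the TCP and whose axes are the flange's). Camera axes: x right, y down, z forward; pixel columns grow to the right and rows downward; lengths in m; the calibration is good to about 2 mm. A picture is of the moment at which its call begins: read the wrist's pose just before it. There is no depth.
- close_job(): hands the job in; it is judged then, once.
Trained networks look in the newest picture that a camera, given by its name, has taken for a name from the list of things; names that differ only in an ending like _2 or _b are one class to them, and where a whole thing is asked for, a point or a joint stands for the part that bears it (a point fixed in the world has none). Each returns a list of dicts, best first, with "confidence" (0 to 1); they miss things now and then, are a little off and sometimes report something else, mostly with a low value. They report only what shows in the picture. A call takes as long as a camera call.
- recognise(thing, camera): "location" ([x, y, z] in m, in world coordinates, good to about 4 mm: the middle of the surface that is visible of it).
- outline_of(thing, camera): "mask" (420x560 bool, what is visible of it).
The state is a dict: "t": time; "joints": joint angles; "qd": joint speeds; "joint_efforts": joint torques, N m; "eef_pos": TCP position; "eef_rot": TCP orientation; "force": force on the tool from outside, world axes, zero at the start; "ft_torque": the same for the moment, N m; "grip_width": opening from 0.0 (shut) to 1.0 (fully open); "finger_force": force on a finger pad.
Only numpy, scipy, OpenCV 4.12 (cv2) and the standard library are available. Lean on these libraries where they do the work, as an engineer would, in place of code of your own. Each camera call takes 0.05 s, during which the arm holds its last target. There are 200 camera calls.

TASK

Get the top-loading washing machine running with your fingertips, without grasping or lifting anything: push its open lid fully shut without slamming it, then press the red power key down and let it spring back, and after that press the green start key down and let it spring back. Press the keys lightly, leave the three white keys and the programme dial alone, and do not move the bottles, jar, cup, brush or can.

Things in the scene. Friction and masses are not known exactly. Their poses are not given: they have to be found in the camera images.
- washer: black top-loading washing machine let into the worktop, fixed, 540 (y) x 560 (x), front to the robot. Origin: middle of the row of keys, at worktop height; x to its rear, y to the worker's left. Level control panel: x -65 to +65, surface 110 above the worktop. Five keys in a row at x = 0, y -235 to -35, 50 between centres; which key is where varies. The lid lies behind the panel
- lid: the washer's lid: dark frame with smoked glass, 375 x 430 x 18, hinged along its rear edge (washer x = +440, z = 110). Origin: under its middle line, 300 from the hinge (75 behind the front edge); shut, it lies level at washer x = 140, z = 110, top face at 128. It starts raised by 0.3 to 0.5 rad. Stiff hinge: it stays where it is left; a slow push down of 2 to 6 N near the front edge moves it
- lid_edge (a point): middle of the lid's front edge, on its top face (375 from the hinge); z is the lid's upward normal
- dial_mark (a point): orange mark near the rim of the aluminium programme dial (45 across, 22 high; axis at washer x = 0, y = +75). The dial turns easily; its setting must stay
- key_power_base: red key; white ring-and-bar (power) sign: round, 30 across, on the machine's control panel. Origin: centre of the key at panel level (110 above the worktop), z up; the cap's top is 9 above the origin
- key_power (a joint): how far the red key is pressed down, m: 0 = up, 0.005 = fully down; springs back by itself; about 4 N hold it fully down
- key_start_base: green key; white triangle and two bars (start/pause) sign: round, 30 across, on the machine's control panel. Origin: centre of the key at panel level (110 above the worktop), z up; the cap's top is 9 above the origin
- key_start (a joint): how far the green key is pressed down, m: 0 = up, 0.005 = fully down; springs back by itself; about 4 N hold it fully down
- key_temp_base: white key with a thermometer sign: round, 30 across, on the machine's control panel. Origin: centre of the key at panel level (110 above the worktop), z up; the cap's top is 9 above the origin
- key_temp (a joint): how far the white key (temp) is pressed down, m: 0 = up, 0.005 = fully down; springs back by itself; about 4 N hold it fully down
- key_spin_base: white key with a spiral sign: round, 30 across, on the machine's control panel. Origin: centre of the key at panel level (110 above the worktop), z up; the cap's top is 9 above the origin
- key_spin (a joint): how far the white key (spin) is pressed down, m: 0 = up, 0.005 = fully down; springs back by itself; about 4 N hold it fully down
- key_rinse_base: white key with a drop sign: round, 30 across, on the machine's control panel. Origin: centre of the key at panel level (110 above the worktop), z up; the cap's top is 9 above the origin
- key_rinse (a joint): how far the white key (rinse) is pressed down, m: 0 = up, 0.005 = fully down; springs back by itself; about 4 N hold it fully down
- bottle_red: pump bottle, red, 77 across, 235 high, standing on the worktop left of the machine. Bystander; origin: centre of its underside
- bottle_white: the same pump bottle in white. Bystander; origin: centre of its underside
- bottle_blue: the same pump bottle in blue. Bystander; origin: centre of its underside
- jar_yellow: yellow jar with a white lid, 71 across, 90 high, standing on the left end of the machine's control panel. Bystander; origin: centre of its underside
- measuring_cup: blue measuring cup, 68 across, 60 high, on the worktop right of the machine. Bystander; origin: centre of its underside
- stain_brush: small green hand brush lying on the worktop left of the machine. Bystander; origin under its middle
- stain_can: white can, 60 across, 150 high, on the worktop right of the machine. Bystander; origin: centre of its underside

How it is judged:
On the way, in this order (a step that is already met when the one before it is completed fails the run):
1. the lid is shut (angle between lid_edge's own z axis and vertical below 0.02 rad), for 0.2 s.
2. the power key is pressed, alone (value of joint key_power above 0.003 m and value of joint key_start below 0.001 m), for 0.05 s.
3. the power key is up again and the start key is pressed (value of joint key_start above 0.003 m and value of joint key_power below 0.001 m), for 0.05 s.
At the end, for the whole second after the job is handed in: The lid is shut (level within 0.02 rad), all five keys are up again (within 1 mm), the dial's mark is within 5 mm of where it was, and the bottles, jar, cup, brush and can stand still within 15 mm of where they started (angle between lid_edge's own z axis and vertical below 0.02 rad and value of joint each of key_power, key_start, key_temp, key_spin, key_rinse below 0.001 m and distance of dial_mark from where it was at the start of the episode below 0.005 m and distance of each of bottle_red, bottle_white, bottle_blue, jar_yellow, measuring_cup, stain_brush, stain_can from where it was at the start of the episode below 0.015 m and linear speed of each of bottle_red, bottle_white, bottle_blue, jar_yellow, measuring_cup, stain_brush, stain_can below 0.02 m/s); the robot touches nothing.
It fails at once if the lid is slammed (its origin moves faster than 0.6 m/s), or the lid is lifted further open (linear speed of lid above 0.6 m/s or angle between lid_edge's own z axis and vertical above 0.62 rad).
It fails at once if the power or start key is pressed while the lid is not shut (angle between lid_edge's own z axis and vertical above 0.05 rad and value of joint any of key_power, key_start above 0.002 m).
It fails at once if one of the three white keys is pressed, or the programme dial is turned (its mark moves more than 5 mm) (value of joint any of key_temp, key_spin, key_rinse above 0.002 m or distance of dial_mark from where it was at the start of the episode above 0.005 m).
It fails at once if a key is pressed with more than 30 N, or the machine or its lid with more than 60 N (contact force between any of the fingers, the arm and washer above 60 N or contact force between any of the fingers, the arm and key_power_base above 30 N or contact force between any of the fingers, the arm and key_start_base above 30 N or contact force between any of the fingers, the arm and key_temp_base above 30 N or contact force between any of the fingers, the arm and key_spin_base above 30 N or contact force between any of the fingers, the arm and key_rinse_base above 30 N).
It fails at once if a bottle, the jar, cup, brush or can is lifted, tipped or pushed more than 15 mm (distance of any of bottle_red, bottle_white, bottle_blue, jar_yellow, measuring_cup, stain_brush, stain_can from where it was at the start of the episode above 0.015 m or angle between any of bottle_red, bottle_white, bottle_blue, jar_yellow, measuring_cup, stain_brush, stain_can's own z axis and vertical above 0.3 rad).
It also fails if it takes over 48 s, if anything falls off the work surface, if the arm or the gripper's body presses on something with over 40 N, if the wrist force passes 120 N, or if a joint passes its speed limit or range.

## Working session

There is one attempt and no reset: what is moved stays moved. The work goes in short steps, Python scripts to look and compute and a tool call to move; the robot and the scene stay as the last step left them, time stands still between calls to the robot, and variables do not carry over. Pictures are saved under pics/ and viewed, at most 10 in all, crops included, and the job is handed in when it is done.

Besides the shell and the picture viewer there is one more tool, called in YAML: its name, and indented under it one key for each argument. jog_arm: Moves the arm, as the interface text tells. Shift numbers are shares of 0.12 m and turn numbers shares of 0.5 rad, none past 1 either way. Its arguments: {"type":"object","properties":{"series":{"type":"string"},"jaw":{"type":"number"},"newtons":{"type":"number"}},"required":["series"]}

```bash
mkdir -p pics; python3 - <<'E'
from station import *
import cv2
s=observe();print(s['t'],s['eef_pos'],s['eef_rot'],s['force'])
for c in ['scene','top']:
    d=read_camera(c); cv2.imwrite(f'pics/{c}1.png',d['color'][...,::-1])
    print(c,d['intrinsics'].tolist(),d['R'].tolist(),d['t'].tolist())
    for n in ['washer','lid','lid_edge','dial_mark','key_power_base','key_start_base','key_temp_base','key_spin_base','key_rinse_base','jar_yellow','bottle_red','bottle_white','bottle_blue','measuring_cup','stain_can','stain_brush']:
        r=recognise(n,c); print(n,[(x['location'].round(3).tolist() if hasattr(x['location'],'round') else x['location'],round(x['confidence'],2)) for x in r[:2]])
E
```

```text
0.0 [0.22824537 0.52717501 0.23782707] [-6.37536853e-01 -3.07549839e+00  2.53516480e-03] [-0.04713374 -0.02678417 -0.23723573]
scene [[478.54217153932314, 0.0, 273.12212466022544], [0.0, 478.54217153932314, 203.3819444522046], [0.0, 0.0, 1.0]] [[0.7479460218208444, 0.6634169912886718, -0.021322385229125444], [0.4274563172357911, -0.5059988123607695, -0.749163732934734], [-0.5077970512887877, 0.551219645476263, -0.6620415826392142]] [-0.41135570132012617, -0.11776853101965894, 1.6735521175080483]
washer [([0.7983, -0.1504, 0.1348], 0.59)]
lid [([0.7741, -0.0751, 0.1781], 0.88), ([0.4937, 0.1439, 0.1945], 0.69)]
lid_edge [([0.7817, -0.0738, 0.1817], 0.94), ([0.3802, 0.4176, 0.1187], 0.54)]
dial_mark []
key_power_base [([0.52, -0.2461, 0.1181], 0.56), ([0.6059, 0.474, 0.0116], 0.55)]
key_start_base [([0.5242, -0.2952, 0.1214], 0.65), ([0.508, -0.2031, 0.1236], 0.35)]
key_temp_base []
key_spin_base []
key_rinse_base [([0.4556, 0.5569, 0.1229], 0.31)]
jar_yellow [([0.4947, 0.1448, 0.1931], 0.63), ([0.7782, -0.0767, 0.1834], 0.17)]
bottle_red [([0.3823, 0.417, 0.1184], 0.73)]
bottle_white 
[... 889 characters left out ...]
[([0.5075, -0.242, 0.1219], 0.45)]
key_start_base [([0.5178, -0.2945, 0.1193], 0.45), ([0.4853, 0.0168, 0.1337], 0.38)]
key_temp_base [([0.4946, -0.0923, 0.121], 0.16)]
key_spin_base [([0.4961, -0.0939, 0.1193], 0.44)]
key_rinse_base [([0.5027, -0.1442, 0.1168], 0.62)]
jar_yellow [([0.4854, 0.158, 0.2019], 0.64), ([0.3597, -0.452, 0.0185], 0.16)]
bottle_red [([0.358, 0.4334, 0.1678], 0.69)]
bottle_white [([0.513, -0.2942, 0.1206], 0.64)]
bottle_blue [([0.4336, 0.5695, 0.1707], 0.74), ([0.4986, -0.0967, 0.1199], 0.71)]
measuring_cup [([0.358, -0.4514, 0.0216], 0.59)]
stain_can [([0.5227, -0.5191, 0.1396], 0.67)]
stain_brush [([0.5965, 0.4776, 0.0158], 0.71), ([0.5043, -0.1943, 0.1233], 0.65)]
```

View pics/top1.png

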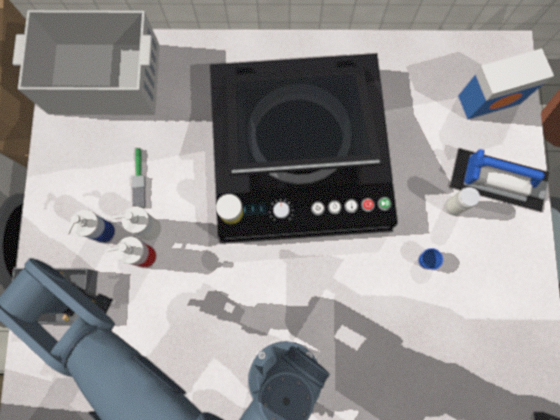

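View pics/scene1.png

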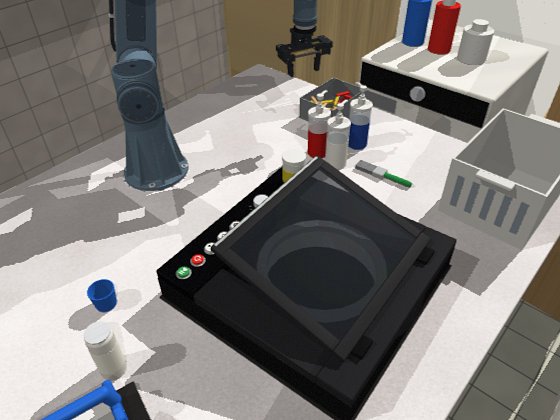

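The top view shows the keys at about (318,208), (334,207), (351,206), red (368,205) and green (384,203). The dial is at (281,209), the jar at (229,208), and the raised lid's front edge runs from (232,170) to (380,162). Next I'll refine these positions.

```bash
cat > h.py <<'E'
from station import *
import cv2, numpy as np
from scipy.spatial.transform import Rotation as Ro
def back(d,p,z):
    K,R,t=map(np.array,(d['intrinsics'],d['R'],d['t']))
    C=-R.T@t; v=R.T@np.linalg.solve(K,[p[0],p[1],1.]); return C+v*(z-C[2])/v[2]
def proj(d,X):
    K,R,t=map(np.array,(d['intrinsics'],d['R'],d['t'])); c=(np.atleast_2d(X)@R.T+t)@K.T; return c[:,:2]/c[:,2:]
def blob(im,kind,box):
    x0,y0,x1,y1=box; h=cv2.cvtColor(im,cv2.COLOR_RGB2HSV)[y0:y1,x0:x1].astype(int); H,S,V=h[...,0],h[...,1],h[...,2]
    m={'r':((H<10)|(H>168))&(S>90)&(V>70),'g':(H>40)&(H<90)&(S>70)&(V>50),'w':(S<70)&(V>110)}[kind].astype(np.uint8)
    m=cv2.morphologyEx(m,cv2.MORPH_CLOSE,np.ones((5,5)))
    n,l,st,c=cv2.connectedComponentsWithStats(m); i=1+np.argmax(st[1:,4]); return c[i]+[x0,y0],st[i]
E
python3 - <<'E'
from h import *
d=read_camera('top');im=d['color'];P=[]
for k,u,v in [('w',318,208),('w',334,207),('w',351,206),('r',368,205),('g',384,203)]:
    c,st=blob(im,k,(u-9,v-9,u+9,v+9)); X=back(d,c,.119); P.append(X[:2]); print(k,c.round(1),st[2:5],X.round(4))
P=np.array(P); yy=np.array([-35,-85,-135,-185,-235])/1e3
# rigid fit
y=np.array([np.polyfit(yy,P[:,0],1),np.polyfit(yy,P[:,1],1)]); o=y[:,1]; yaw=np.arctan2(-y[0,0],y[1,0])
print('o',o,'yaw',yaw,'scale',np.hypot(*y[:,0]))
ey=np.array([-np.sin(yaw),np.cos(yaw)]);ex=np.array([np.cos(yaw),np.sin(yaw)])
for q in yy: print(o+ey*q)
W=lambda x,yv,z:np.r_[o+ex*x+ey*yv,z]
s=read_camera('scene')
print('scene keys',proj(s,[W(0,-.185,.119),W(0,-.235,.119)]), blob(s['color'],'r',(188,250,208,270))[0],blob(s['color'],'g',(174,262,194,282))[0])
for a in np.arange(.3,.51,.05):
    x=.44-.375*np.cos(a)-.018*np.sin(a);z=.11+.375*np.sin(a)+.018*np.cos(a)
    print(a.round(2),z.round(3),W(x,0,z).round(3),proj(d,[W(x,.215,z),W(x,-.215,z)]).round(0).tolist(),proj(s,[W(x,.215,z),W(x,-.215,z)]).round(0).tolist())
print('push pt',W(.11,0,.128),W(.11,-.1,.128))
e=observe();print(e['eef_pos'],Ro.from_rotvec(e['eef_rot']).as_matrix().round(3).tolist(),e['t'])
E
```

```text
w [317.5 208.4] [ 12  15 131] [ 0.4989 -0.0931  0.119 ]
w [334.8 206.9] [ 14  15 137] [ 0.5038 -0.1446  0.119 ]
w [351.  205.5] [ 15  12 127] [ 0.5086 -0.1932  0.119 ]
r [368.1 203.9] [11  9 87] [ 0.5137 -0.2441  0.119 ]
g [384.9 202.9] [13  9 81] [ 0.5173 -0.2944  0.119 ]
o [ 0.49584705 -0.05831647] yaw 0.09288436313724541 scale 1.0084674778558549
[ 0.49909333 -0.09316559]
[ 0.50373087 -0.14295006]
[ 0.50836841 -0.19273453]
[ 0.51300596 -0.242519  ]
[ 0.5176435  -0.29230346]
scene keys [[196.95798607 257.22476662]
 [182.93767654 269.7017455 ]] [197.08411215 258.85046729] [182.83185841 271.24778761]
0.3 0.238 [ 0.572 -0.051  0.238] [[228.0, 180.0], [382.0, 168.0]] [[311.0, 152.0], [206.0, 244.0]]
0.35 0.255 [ 0.577 -0.051  0.255] [[227.0, 177.0], [383.0, 164.0]] [[313.0, 147.0], [207.0, 240.0]]
0.4 0.273 [ 0.583 -0.05   0.273] [[226.0, 173.0], [384.0, 160.0]] [[315.0, 143.0], [208.0, 235.0]]
0.45 0.289 [ 0.59  -0.05   0.289] [[226.0, 169.0], [385.0, 156.0]] [[317.0, 138.0], [210.0, 231.0]]
0.5 0.306 [ 0.598 -0.049  0.306] [[225.0, 165.0], [386.0, 151.0]] [[320.0, 134.0], [212.0, 227.0]]
push pt [ 0.60537288 -0.04811387  0.128     ] [ 0.61464796 -0.14768281  0.128     ]
[0.22855578 0.52761962 0.23869889] [[-0.918, 0.398, -0.0], [0.398, 0.918, -0.0], [0.0, -0.0, -1.0]] 1.8
```

jog_arm:
  series: "0 0 -0.2 0 0 0.1;0 0 -0.2 0 0 0.2;0 0 -0.2 0 0 0.26;0 0 -0.2 0 0 0.26;0 0 -0.2 0 0 0.26;0 0 -0.1 0 0 0.26;0 0 0 0 0 0.26;0 0 0 0 0 0.26;0 0 0 0 0 0.2;0 0 0 0 0 0.08;0 0 0 0 0 0"
  jaw: -1
  newtons: 20

```text
t: 2.9
eef_pos: [0.2285, 0.5276, 0.3707]
eef_rot: [2.117, 2.321, -0.0]
force: [0.1, 0.4, -0.4]
grip_width: 0.023
finger_force: 0.0
```

```bash
cat >> h.py <<'E'
def rel(*pts):
    e=observe();R=Ro.from_rotvec(e['eef_rot']).as_matrix();p=np.array(e['eef_pos'])
    print('t',e['t'],'p',p.round(4),'xaxis',R[:,0].round(3),'zaxis',R[:,2].round(4),'F',np.round(e['force'],2),'grip',e['grip_width'])
    for q in pts: print('units',((R.T@(np.array(q)-p))/.12).round(3))
E
python3 -c "
from h import *
rel([.61,-.05,.36])"
```

```text
t 2.9 p [0.2285 0.5276 0.3707] xaxis [-0.092  0.996 -0.   ] zaxis [-0. -0. -1.] F [ 0.11  0.4  -0.4 ] grip 0.02328147056342426
units [-5.085  2.724  0.089]
```

jog_arm:
  series: "-0.16 0.085 0 0 0 0;-0.318 0.17 0 0 0 0;-0.318 0.17 0 0 0 0;-0.318 0.17 0 0 0 0;-0.318 0.17 0 0 0 0;-0.318 0.17 0 0 0 0;-0.318 0.17 0 0 0 0;-0.318 0.17 0 0 0 0;-0.318 0.17 0 0 0 0;-0.318 0.17 0 0 0 0;-0.318 0.17 0 0 0 0;-0.318 0.17 0 0 0 0"

```text
t: 4.1
eef_pos: [0.5032, 0.1104, 0.3709]
eef_rot: [2.115, 2.322, 0.001]
force: [0.4, 0.6, 0.6]
grip_width: 0.005
finger_force: 0.0
```

jog_arm:
  series: "-0.318 0.17 0 0 0 0;-0.318 0.17 0 0 0 0;-0.318 0.17 0 0 0 0;-0.318 0.17 0 0 0 0;-0.16 0.085 0.05 0 0 0;0 0 0.04 0 0 0;0 0 0 0 0 0;0 0 0 0 0 0"

```text
t: 4.9
eef_pos: [0.6092, -0.0494, 0.36]
eef_rot: [-2.115, -2.323, -0.0]
force: [-0.6, -0.0, -0.4]
grip_width: 0.005
finger_force: 0.0
```

```bash
python3 -c "
from h import *
rel([.61,-.05,.27])
d=read_camera('scene');cv2.imwrite('pics/s2.png',d['color'][...,::-1])"
```

```text
t 4.9 p [ 0.6092 -0.0494  0.36  ] xaxis [-0.093  0.996  0.   ] zaxis [-3.e-04  4.e-04 -1.e+00] F [-0.64 -0.03 -0.43] grip 0.005429883573389905
units [-0.006  0.006  0.75 ]
```

View pics/s2.png

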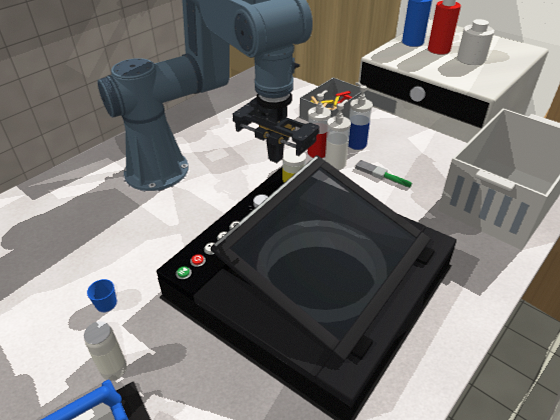

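The closed fingertips, at (275,158), hover above the lid's front edge, which runs from (322,160) to (216,245). I'll move 30 mm further in and then push down slowly.

jog_arm:
  series: "0 0.12 0 0 0 0;0 0.13 0 0 0 0;0 0 0.15 0 0 0;0 0 0.15 0 0 0;0 0 0.12 0 0 0;0 0 0.08 0 0 0;0 0 0.06 0 0 0;0 0 0.06 0 0 0;0 0 0.06 0 0 0;0 0 0.06 0 0 0;0 0 0.06 0 0 0;0 0 0.06 0 0 0"

```text
t: 6.15
eef_pos: [0.6396, -0.0479, 0.2562]
eef_rot: [2.117, 2.321, 0.0]
force: [1.1, -0.2, -0.1]
grip_width: 0.007
finger_force: 0.0
```

jog_arm:
  series: "0 0 0.06 0 0 0;0 0 0.06 0 0 0;0 0 0.06 0 0 0;0 0 0.06 0 0 0;0 0 0.06 0 0 0;0 0 0.06 0 0 0"

```text
t: 6.75
eef_pos: [0.6397, -0.0479, 0.2136]
eef_rot: [2.117, 2.321, 0.0]
force: [-0.5, 0.1, 4.3]
grip_width: 0.003
finger_force: 1.7
```

jog_arm:
  series: "0 0 0.06 0 0 0;0 0 0.06 0 0 0;0 0 0.06 0 0 0;0 0 0.06 0 0 0;0 0 0.06 0 0 0;0 0 0.06 0 0 0;0 0 0.06 0 0 0;0 0 0.06 0 0 0;0 0 0.06 0 0 0;0 0 0.04 0 0 0"

```text
t: 7.75
eef_pos: [0.6392, -0.0478, 0.1429]
eef_rot: [-2.116, -2.321, 0.001]
force: [-2.9, -0.6, 3.4]
grip_width: 0.011
finger_force: 1.4
```

jog_arm:
  series: "0 0 0.03 0 0 0;0 0 0.03 0 0 0;0 0 0.02 0 0 0;0 0 0.02 0 0 0;0 0 0.02 0 0 0;0 0 0.01 0 0 0;0 0 0 0 0 0"

```text
t: 8.45
eef_pos: [0.6397, -0.0478, 0.1281]
eef_rot: [2.117, 2.321, 0.0]
force: [0.0, -0.2, 0.2]
grip_width: 0.003
finger_force: 0.0
```

jog_arm:
  series: "0 0 0.01 0 0 0;0 0 0.01 0 0 0;0 0 0 0 0 0"

```text
t: 8.75
eef_pos: [0.6397, -0.0478, 0.1258]
eef_rot: [2.117, 2.321, 0.0]
force: [-0.8, -0.1, 0.8]
grip_width: 0.003
finger_force: 0.3
```

jog_arm:
  series: "0 0 0.01 0 0 0;0 0 0.01 0 0 0;0 0 0 0 0 0"

```text
t: 9.05
eef_pos: [0.6397, -0.0478, 0.1254]
eef_rot: [2.116, 2.321, 0.0]
force: [-6.8, 1.0, 11.6]
grip_width: 0.009
finger_force: 6.2
```

```bash
python3 -c "
from h import *
rel()
d=read_camera('scene');cv2.imwrite('pics/s3.png',d['color'][...,::-1])"
```

```text
t 9.05 p [ 0.6397 -0.0478  0.1254] xaxis [-0.092  0.996 -0.   ] zaxis [ 4.e-04 -3.e-04 -1.e+00] F [-6.81  0.96 11.64] grip 0.008543225641326698
```

View pics/s3.png

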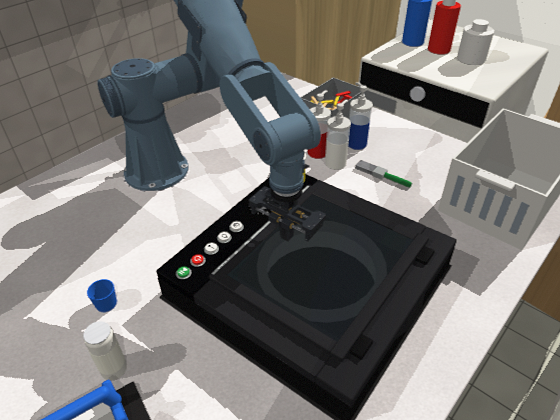

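The lid lies flat, with its front edge running from (210,272) to (270,222) beside the panel. The push has met a hard stop at 12 N. I'll lift off and move to the red key.

jog_arm:
  series: "0 0 -0.03 0 0 0;0 0 -0.15 0 0 0;0 0 -0.2 0 0 0;0 0 0 0 0 0"

```text
t: 9.5
eef_pos: [0.6418, -0.0483, 0.1726]
eef_rot: [2.113, 2.317, 0.005]
force: [0.8, 0.5, 0.7]
grip_width: 0.002
finger_force: 0.0
```

```bash
python3 -c "
from h import *
rel([.5135,-.243,.15],[.5178,-.293,.15])"
```

```text
t 9.5 p [ 0.6418 -0.0483  0.1726] xaxis [-0.092  0.996 -0.002] zaxis [ 0.0062 -0.0015 -1.    ] F [0.78 0.54 0.74] grip 0.0018962107947415536
units [-1.517 -1.215  0.184]
units [-1.935 -1.217  0.185]
```

jog_arm:
  series: "-0.15 -0.12 0 0 0 0;-0.25 -0.2 0 0 0 0;-0.25 -0.2 0 0 0 0;-0.25 -0.2 0 0 0 0;-0.25 -0.2 0 0 0 0;-0.25 -0.2 0 0 0 0;-0.12 -0.09 0 0 0 0;0 0 0 0 0 0;0 0 0 0 0 0"

```text
t: 10.4
eef_pos: [0.5115, -0.2426, 0.1683]
eef_rot: [-2.118, -2.319, -0.001]
force: [-0.6, 0.8, -0.0]
grip_width: 0.003
finger_force: 0.0
```

```bash
python3 - <<'E'
from h import *
rel([.5135,-.243,.15])
e=observe();d=read_camera('wrist');cv2.imwrite('pics/w1.png',d['color'][...,::-1])
R=Ro.from_rotvec(e['eef_rot']).as_matrix();T=np.eye(4);T[:3,:3]=R;T[:3,3]=e['eef_pos']
M=np.linalg.inv(T@np.array(d['hand_eye'])); dd={'intrinsics':d['intrinsics'],'R':M[:3,:3],'t':M[:3,3]}
print(proj(dd,[[.5135,-.243,.119],[.5178,-.293,.119],[.5084,-.1927,.119]]),proj(dd,[e['eef_pos']]))
t=read_camera('top');X=t['color']
for k,u,v in [('r',368,205),('g',384,203)]: print(blob(X,k,(u-9,v-9,u+9,v+9)))
for n in ['jar_yellow','dial_mark','measuring_cup','stain_can']:
  for r in recognise(n,'top')[:1]: print(n,np.round(r['location'],3))
E
```

```text
t 10.4 p [ 0.5115 -0.2426  0.1683] xaxis [-0.091  0.996  0.001] zaxis [-4.e-04  9.e-04 -1.e+00] F [-0.57  0.82 -0.05] grip 0.003412573350899556
units [-0.005  0.016  0.153]
[[280.91902761 233.79603529]
 [280.15103245 310.03665113]
 [280.38944552 146.45119028]] [[278.26455379 269.18596452]]Traceback (most recent call last):
  File "<stdin>", line 8, in <module>
  File "h.py", line 13, in blob
    n,l,st,c=cv2.connectedComponentsWithStats(m); i=1+np.argmax(st[1:,4]); return c[i]+[x0,y0],st[i]
                                                      ~~~~~~~~~^^^^^^^^^^
    return _wrapfunc(a, 'argmax', axis=axis, out=out, **kwds)
    return bound(*args, **kwds)
ValueError: attempt to get argmax of an empty sequence
```

View pics/w1.png

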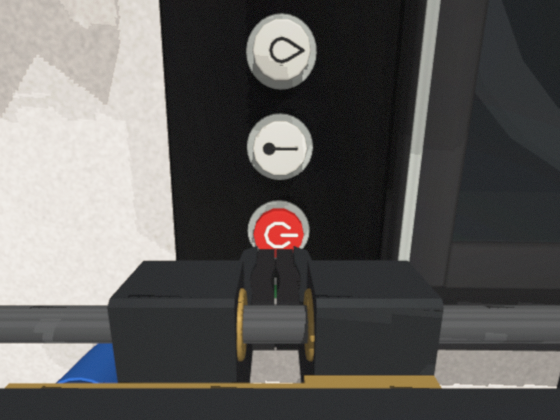

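The wrist view puts the red key's centre at (278,235), and the prediction was (281,234), so alignment is good. The white thermometer and drop keys are at (280,147) and (281,50). Pressing red now.

jog_arm:
  series: "0 0.01 0.1 0 0 0;0 0 0.1 0 0 0;0 0 0.1 0 0 0;0 0 0.05 0 0 0;0 0 0.03 0 0 0;0 0 0.02 0 0 0;0 0 0.015 0 0 0;0 0 0.015 0 0 0;0 0 0 0 0 0;0 0 0 0 0 0"

```text
t: 11.5
eef_pos: [0.5131, -0.2429, 0.118]
eef_rot: [2.117, 2.321, 0.0]
force: [-1.0, 0.4, 1.9]
grip_width: 0.007
finger_force: 0.9
```

jog_arm:
  series: "0 0 0.01 0 0 0;0 0 0.01 0 0 0;0 0 0.01 0 0 0;0 0 0 0 0 0;0 0 0 0 0 0"

```text
t: 12.0
eef_pos: [0.5132, -0.2429, 0.1144]
eef_rot: [2.116, 2.321, -0.0]
force: [-0.0, 0.6, 6.6]
grip_width: 0.002
finger_force: 2.8
```

jog_arm:
  series: "0 0 0.007 0 0 0;0 0 0 0 0 0;0 0 0 0 0 0"

```text
t: 12.3
eef_pos: [0.5132, -0.2429, 0.1143]
eef_rot: [2.116, 2.321, -0.0]
force: [-4.0, 2.6, 11.2]
grip_width: 0.006
finger_force: 5.4
```

Hard stop at full travel. I'll lift off and go to the green key, 50 mm along −x of the tool.

jog_arm:
  series: "0 0 -0.037 0 0 0;0 0 -0.1 0 0 0;0 0 -0.1 0 0 0;-0.1 0 0 0 0 0;-0.2 0 0 0 0 0;-0.117 0 0 0 0 0;0 0 0 0 0 0;0 0 0 0 0 0"

```text
t: 13.1
eef_pos: [0.5171, -0.2925, 0.141]
eef_rot: [-2.117, -2.319, -0.0]
force: [-0.7, 0.2, 0.1]
grip_width: 0.007
finger_force: 0.0
```

```bash
python3 - <<'E'
from h import *
rel([.5178,-.293,.119])
d=read_camera('wrist');cv2.imwrite('pics/w2.png',d['color'][...,::-1])
d=read_camera('top');cv2.imwrite('pics/t2.png',d['color'][...,::-1])
E
```

```text
t 13.1 p [ 0.5171 -0.2925  0.141 ] xaxis [-0.091  0.996  0.001] zaxis [-7.e-04  1.e-03 -1.e+00] F [-0.71  0.23  0.13] grip 0.006575937033027182
units [-0.004  0.005  0.183]
```

View pics/w2.png

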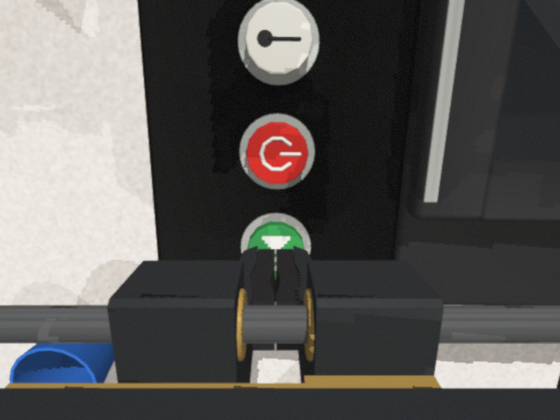

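The red key at (277,151) is up again, and the fingertips are over the green key at (276,245). Pressing green.

jog_arm:
  series: "0 0 0.08 0 0 0;0 0 0.07 0 0 0;0 0 0.03 0 0 0;0 0 0.015 0 0 0;0 0 0.015 0 0 0;0 0 0.01 0 0 0;0 0 0.005 0 0 0;0 0 0 0 0 0;0 0 0 0 0 0"

```text
t: 14.1
eef_pos: [0.5176, -0.2925, 0.1148]
eef_rot: [2.117, 2.321, 0.0]
force: [-2.6, 2.0, 4.7]
grip_width: 0.006
finger_force: 1.9
```

jog_arm:
  series: "0 0 0.008 0 0 0;0 0 0 0 0 0;0 0 0 0 0 0"

```text
t: 14.4
eef_pos: [0.5177, -0.2926, 0.1144]
eef_rot: [2.116, 2.321, -0.0]
force: [-2.5, 3.6, 8.4]
grip_width: 0.002
finger_force: 4.0
```

Green is fully down. Retreating straight up.

jog_arm:
  series: "0 0 -0.05 0 0 0;0 0 -0.15 0 0 0;0 0 -0.25 0 0 0;0 0 -0.3 0 0 0;0 0 -0.3 0 0 0;0 0 -0.15 0 0 0;0 0 0 0 0 0;0 0 0 0 0 0;0 0 0 0 0 0"

```text
t: 15.3
eef_pos: [0.5168, -0.292, 0.2555]
eef_rot: [-2.115, -2.319, 0.0]
force: [1.4, -0.8, -0.0]
grip_width: 0.005
finger_force: 0.0
```

```bash
python3 - <<'E'
from h import *
rel()
d=read_camera('scene');cv2.imwrite('pics/s4.png',d['color'][...,::-1])
E
```

```text
t 15.3 p [ 0.5168 -0.292   0.2555] xaxis [-0.092  0.996  0.002] zaxis [-0.0023  0.0019 -1.    ] F [ 1.37 -0.8  -0.03] grip 0.005314234269572682
```

View pics/s4.png

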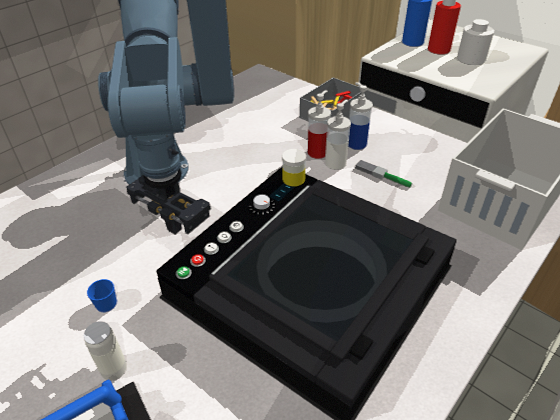

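The lid lies flat, the keys are up, and the jar at (293,168), cup, can, brush and bottles are where they were.

```bash
python3 -c "
from station import *
print(close_job())"
```

```text
the job is handed in; nothing more can be done
None
```

I pushed the lid shut to its stop, then pressed and released the red power key and the green start key; the job was handed in at about 15 s, and no verdict was returned.

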